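# Seat the calibration disc and hold the inspection mirror on its mark

## Robot

A 6-joint arm with a two-finger parallel gripper is mounted at the origin on the work surface. World frame = base frame: x ahead of the robot, y to its left, z up, the work surface at z = 0. Lengths are in m, angles in rad, forces in N, time in s.
With the tool pointing down it reaches from about 0.275 to 0.775 m from the base axis. Payload 14.6 kg.
Tool frame: the origin (TCP) lies at the very end of the fingers, on their centre line; the grasp point (between the pads) lies 19 mm behind it; z points along the fingers, y is the direction in which the jaws open and shut (so a half turn about z gives the same grasp; the last joint's range is limited). The gripper opens to 85 mm and grips with 20 to 120 N. Pads are 22 mm wide; open, the fingers measure 114 mm over their backs; the gripper's body (76 mm by 85 mm) begins 54 mm behind the grasp point. The pads swing forward as they close: fully open they stand 13 mm farther back than shut.
Start: joints at [1.187, 0.263, -0.048, 1.259, 0, 1.415], TCP at [0.119, 0.511, 0.231] pointing down, gripper open.
Joint ranges: [-2.65, 2.65], [-0.89, 1.7], [-1.18, 1.37], [-2.13, 2.11], [-1.35, 1.29], [-3.14, 3.14]. Speed limits (rad/s): [1.89, 1.89, 2.57, 2.79, 3.14, 3.14].

## Interface

Orientations are given as a unit quaternion [w, x, y, z].
In Python, from rig import manip gives the robot as it stands.
- The arm moves only by the tool arm_command, never from a script. Its argument "commands" is a list of rows, each a list of 3 entries, a list of its own where there are three numbers: the turn, a rotation vector about the tool's x, y, z in degrees, then the shift along the tool's x, y, z in cm, then the closure, from 0 (fully open) to 1 (shut). In form: [[[wx, wy, wz], [dx, dy, dz], hand], ...]. A call has 1 to 20 rows; each row shifts and turns the commanded pose from where the row before left it, along the tool's axes as they then stand; what a row does not reach is not made up. A row lasts 1/12 s, in which the tool goes at most 41.7 mm and 7.16 degrees, less where a joint would pass 70% of its speed; a pose out of reach is approached as far as the arm can. A call is refused whole if a number of a shift passes 4.17 or a number of a turn 7.16, either way. A call with a gripper value outside its range is refused whole. The fingers move at their own pace and stop on an object; "squeeze" is the grip in N (left out, the last holds). Time passes only in rows, so rows that do not move let the fingers close. It gives the time, the measured TCP pose, the force and the opening at its end, in the units of the state.
- manip.state(): the state, without advancing time (a new reading comes with each control period).
- manip.get_image(name): name is "scene" or "top"; returns (picture, depth): 420x560x3 uint8, red, green, blue; 420x560 float32, m along the optical axis (not along the pixel's ray), 0 where there is no reading.
- manip.camera_params(name): a dict with "vertical_fov" (degrees; the focal length in pixels is half the picture's height over the tangent of half this angle, whatever the lens; pixels are square), "cx", "cy" (the principal point, pixels), "R" (3x3) and "t" (3): a world point X has camera coordinates R X + t. Camera axes: x right, y down, z forward; pixel columns grow to the right and rows downward; lengths in m; the calibration is good to about 2 mm. A picture is of the moment at which its call begins. camera_params takes no time and is no camera call.
- manip.sign_off(): hands the job in, once; it reports no verdict.
Trained networks look in the newest picture that a camera, given by its name, has taken for a name from the list of things; names that differ only in an ending like _2 or _b are one class to them, and where a whole thing is asked for, a point or a joint stands for the part that bears it (a point fixed in the world has none). Each returns a list of dicts, best first, with "score" (0 to 1); they miss things now and then, are a little off and sometimes report something else, mostly with a low value. They report only what shows in the picture. A call takes as long as a camera call.
- manip.cut_out(camera, target): "mask" (420x560 bool, what is visible of it) and "centre" ([row, column] in pixels, amid what is visible of it).
The state is a dict: "clock": time; "joints": joint angles; "qd": joint speeds; "effort": joint torques, N m; "eef_pos": TCP position; "ee_rot": TCP orientation; "contact_force": force on the tool from outside, world axes, zero at the start; "wrist_torque": the same for the moment, N m; "gripper_width": finger opening in m.
Only numpy, scipy, OpenCV 4.12 (cv2) and the standard library are available. Lean on these libraries where they do the work, as an engineer would, in place of code of your own. Each camera call takes 0.05 s, during which the arm holds its last target.

## Task

Pick up the round calibration disc by its stud and lower it (do not drop it) into the seat with the round pocket, until it lies flat on the pocket's floor, and let go of it. Then take the crank handle at the side of the sprung mirror and tilt the mirror until the camera, looking level at the middle of the mirror, sees the cross on top of the disc's stud reflected there; hold that angle steadily and finish while still holding the handle, because the mirror springs back when released. Leave the square target, the flask, the bottle and the tip rack alone.

Things in the scene. Friction and masses are not known exactly. Their poses are not given: they have to be found in the camera images.
- disc: loose round steel calibration disc, 50 mm diameter, 6 mm thick, about 90 g, with an upright round stud in its middle, 12 mm diameter and 24 mm tall above the disc (total height 30 mm); it starts lying flat on the bench. Origin: centre of its underside; z up along the stud
- mark (a point): the black cross on the top of the disc's stud, 30 mm above the disc's underside, on the disc's axis
- tile: bystander: loose square steel target 46 x 46 x 6 mm with the same stud and cross; origin: centre of its underside. Same steel as the disc, told apart by its square outline; the places of the two are swapped at random
- round_seat_hole0 (a point): centre of the mouth of the round pocket, 53 mm wide and 6 mm deep (floor 10 mm above the bench), in a fixed aluminium plate 70 x 70 x 16 mm. The mouth lies on the plate's top face, 16 mm above the bench. z up
- square_seat_hole0 (a point): centre of the mouth of the square pocket, 49 mm wide and 6 mm deep, in a second fixed plate 70 x 70 x 16 mm; too small for the disc. One plate stands nearer to the mirror than the other; which one is random
- stand: fixed stand, origin on the bench straight below the middle of the mirror's hinge. y: level, from camera to mirror; x: along the hinge; z up. Rail 30 mm wide, 24 tall along y at x = +105 mm. Cheeks 10 mm thick, 202 tall at x = +-46 mm. Camera 50 mm wide, 46 tall, at hinge height, x = 0, y = -500 to -605 mm. The mirror faces -y; both plates lie between camera and mirror, within 5 mm of x = 0
- lens (a point): centre of the camera's front lens, at (0, -500, 190) mm in the stand's frame; the camera looks level along the stand's +y at the middle of the mirror
- mirror_centre (a point): middle of the mirror's reflecting face (68 mm wide, 84 mm tall), lying on the hinge axis, 190 mm above the bench. The mirror's own -y axis is the normal of its reflecting face, its z axis runs up the face, x along the hinge
- mirror (a joint): tilt of the mirror about its level hinge (stand's x), 0 to 0.8 rad. 0 = upright, facing the camera; growing, its top leans to the camera and it looks down. To see a point a level distance d from the hinge (along the stand's -y) and h below it, tilt = half of atan(h / d). A spring returns it to 0: 0.12 N m at 0 plus 0.6 N m per rad (3 to 5 N at the handle)
- handle (a point): grip point of the crank handle: white round bar 14 mm thick, 60 mm long (30 mm either way of this point), parallel to the hinge, end at -x open; its steel arm, 8 x 16 mm, is 64 mm from the mirror's middle. It is 98 mm from the mirror's middle on the stand's -x side. At tilt t it lies 90 mm x cos t above the hinge axis and 90 mm x sin t towards the camera (at tilt 0: 280 mm above the bench)
- sight (a point): invisible pointer, in the middle of the mirror: its -y axis is the direction of the camera's sight line after reflection by the mirror (it turns by twice the tilt; at tilt 0 it points back to the camera, level). The mark is seen in the middle when it lies on this -y axis
- flask: bystander: small conical flask, 76 mm wide at its foot, 104 mm tall; origin under its foot
- bottle: bystander: round bottle with a cap, 60 mm in diameter, 130 mm tall; origin under its foot
- tip_rack: bystander: rack of pipette tips 85 x 120 x 57 mm; origin under its centre

How it is judged:
On the way, in this order (a step that is already met when the one before it is completed fails the run):
1. the disc, still held by its stud, is lowered into the mouth of the round pocket (its underside no more than 3 mm above the mouth, centred to 6 mm) (horizontal distance between disc and round_seat_hole0 below 0.006 m and z of disc in the frame of round_seat_hole0 below 0.003 m and contact force between the fingers and disc above 0.5 N), for 0.04 s.
2. the disc lies flat on the floor of the round pocket and is let go (horizontal distance between disc and round_seat_hole0 below 0.004 m and z of disc in the frame of round_seat_hole0 below -0.004 m and angle between disc's own z axis and vertical below 0.06 rad and contact force between the fingers and disc below 0.2 N), for 0.2 s.
3. the mirror is held by its crank handle so that the reflected sight line meets the mark to 12 mm, for one second (z of mark in the frame of sight between -0.012 and 0.012 m and y of mark in the frame of sight below -0.05 m and contact force between the fingers and mirror_c4 above 1 N), for 1 s.
At the end, for the whole second after the job is handed in: Disc released, flat on the round pocket's floor (centred to 4 mm, 4 mm or more below the mouth, tilt under 0.06 rad); fingers hold the crank handle (over 1 N), mirror still (under 0.05 rad/s), reflected sight line within 12 mm above or below the mark (all of step 2 and all of step 3 and velocity of joint mirror between -0.05 and 0.05 rad/s); the arm keeps its last pose, push and grip.
It fails at once if the square target is moved by more than 20 mm (distance of tile from where it was at the start of the episode above 0.02 m).
It fails at once if the flask is moved by more than 20 mm (distance of flask from where it was at the start of the episode above 0.02 m).
It fails at once if the bottle is moved by more than 20 mm (distance of bottle from where it was at the start of the episode above 0.02 m).
It fails at once if the tip rack is moved by more than 20 mm (distance of tip_rack from where it was at the start of the episode above 0.02 m).
It also fails if it takes over 51 s, if anything falls off the work surface, if the arm or the gripper's body presses on something with over 40 N, if the wrist force passes 120 N, or if a joint passes its speed limit or range.

## Working session

There is one attempt and no reset: what is moved stays moved. The work goes in short steps, Python scripts to look and compute and a tool call to move; the robot and the scene stay as the last step left them, time stands still between calls to the robot, and variables do not carry over. Pictures are saved under pics/ and viewed, and the job is handed in when it is done.

Besides the shell and the picture viewer there is one more tool, called after "Emit:" by a JSON object that holds its "fn" and its "kwargs". arm_command: Moves the arm, as the interface text tells. Its arguments: {"type":"object","properties":{"commands":{"type":"array","items":{"type":"array"}},"squeeze":{"type":"number"}},"required":["commands"]}

```bash
ls; mkdir -p pics; python3 - <<'E'
from rig import manip
import cv2,numpy as np
s=manip.state();print({k:np.round(v,3).tolist() for k,v in s.items()})
for c in("scene","top"):
    im,d=manip.get_image(c);cv2.imwrite(f"pics/{c}0.png",im[...,::-1]);np.save(f"{c}0.npy",d)
    print(c,manip.camera_params(c))
E
```

```text
pics
{'clock': 0.0, 'joints': [1.187, 0.264, -0.049, 1.259, 0.0, 1.415], 'qd': [-0.002, 0.0, 0.0, -0.001, -0.0, 0.0], 'effort': [-0.0, -63.763, 38.458, 0.013, -0.0, -0.0], 'eef_pos': [0.119, 0.511, 0.231], 'ee_rot': [-0.0, 0.114, 0.993, -0.001], 'contact_force': [0.76, 0.225, 0.044], 'wrist_torque': [0.035, 0.037, 0.041], 'gripper_width': 0.085}
scene {'vertical_fov': 55.606112633833355, 'cx': 276.1649117363445, 'cy': 209.63132737709313, 'R': array([[ 0.65095616,  0.75907242,  0.00807097],
       [ 0.67127213, -0.5706317 , -0.47304671],
       [-0.35447116,  0.31335048, -0.88100038]]), 't': array([-0.37911082, -0.26263308,  1.38177084])}
top {'vertical_fov': 44.90706404473514, 'cx': 283.3393959244173, 'cy': 205.24849040992532, 'R': array([[ 0.00519604, -0.99973791,  0.02229596],
       [-0.98662194, -0.00875838, -0.16278957],
       [ 0.16294218, -0.02115182, -0.98640886]]), 't': array([0.03330918, 0.54128805, 1.25242258])}
```

View pics/scene0.png

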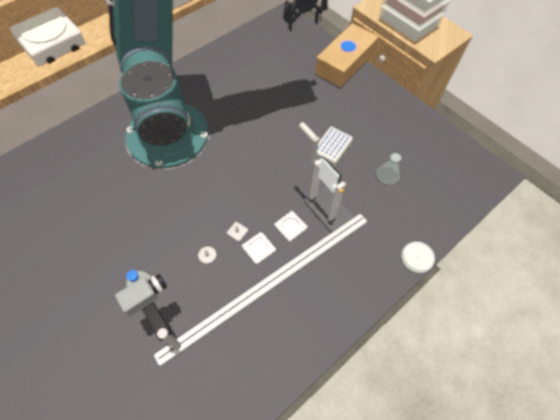

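View pics/top0.png

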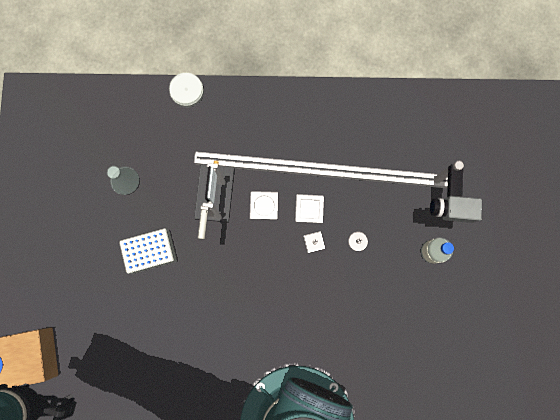

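The top view shows the disc (round) near (col 358, row 241) and the tile at (315, 242). The round pocket is at (264, 205), nearer the mirror, and the square one is at (310, 208). The handle is at (203, 222). The scene view agrees with all of these.

```bash
cat > h.py <<'E'
from rig import manip
import cv2,numpy as np
def P(c):
    p=manip.camera_params(c);f=210/np.tan(np.radians(p['vertical_fov']/2))
    return np.array([[f,0,p['cx']],[0,f,p['cy']],[0,0,1]]),p['R'],p['t']
def proj(c,X):
    K,R,t=P(c);q=(R@np.atleast_2d(X).T).T+t;q=(K@q.T).T;return q[:,:2]/q[:,2:]
def back(c,u,v,d):
    K,R,t=P(c);return R.T@(np.linalg.inv(K)@[u,v,1]*d-t)
def onz(c,u,v,z):
    K,R,t=P(c);r=R.T@np.linalg.inv(K)@[u,v,1];o=-R.T@t;return o+r*(z-o[2])/r[2]
def tri(ua,ub,a='scene',b='top'):
    M=[np.c_[P(c)[0]@np.c_[P(c)[1],P(c)[2]]] for c in(a,b)]
    X=cv2.triangulatePoints(M[0],M[1],np.array(ua,float).reshape(2,1),np.array(ub,float).reshape(2,1))
    return (X[:3]/X[3]).ravel()
E
python3 - <<'E'
from h import *
dep={c:np.load(c+'0.npy') for c in('scene','top')}
np.set_printoptions(precision=4,suppress=True)
S={}
for n in("disc","tile","round_seat_hole0","square_seat_hole0","handle","mark","mirror_centre","lens","flask","bottle","tip_rack"):
    for c in("scene","top"):
        try:r=manip.cut_out(c,n)
        except Exception as e: print(n,c,e);continue
        for q in r[:2]:
            v,u=q['centre'];m=q['mask'];d=dep[c][m];d=d[d>0]
            pts=np.array([back(c,uu,vv,dep[c][vv,uu]) for vv,uu in np.argwhere(m)[::max(1,m.sum()//300)] if dep[c][vv,uu]>0])
            print(n,c,round(q['score'],2),np.round([u,v],1),m.sum(),back(c,u,v,dep[c][int(round(v)),int(round(u))]),'med',np.median(pts,0) if len(pts) else None)
            if q is r[0]:S[n,c]=(u,v)
    if (n,'scene') in S and (n,'top') in S: print('   tri',tri(S[n,'scene'],S[n,'top']))
print(manip.state()['clock'])
E
```

```text
disc scene 0.74 [208.  255.1] 209 [ 0.4615 -0.1579  0.0102] med [ 0.4582 -0.1595  0.0061]
disc top 0.74 [357.8 242.4] 289 [ 0.449  -0.1545  0.028 ] med [ 0.4546 -0.1571  0.0053]
   tri [ 0.453  -0.1585 -0.0059]
tile scene 0.58 [236.2 234.3] 234 [ 0.4591 -0.0529  0.0031] med [ 0.4573 -0.045   0.0063]
tile scene 0.21 [322.8 170. ] 772 [0.5392 0.2021 0.1939] med [0.5408 0.2019 0.2166]
tile top 0.67 [149.2 249.3] 1803 [0.4262 0.3712 0.0474] med [0.4216 0.3737 0.0487]
tile top 0.62 [314.1 244.6] 284 [ 0.4443 -0.0441  0.007 ] med [ 0.4509 -0.0438  0.0057]
   tri [0.4467 0.2214 0.0376]
round_seat_hole0 scene 0.62 [291.4 227.5] 541 [0.552  0.0867 0.0091] med [0.5476 0.0862 0.0132]
round_seat_hole0 top 0.63 [266.1 202.5] 690 [0.5542 0.0816 0.0062] med [0.5431 0.0871 0.0124]
   tri [0.5532 0.0825 0.0161]
square_seat_hole0 scene 0.58 [258.9 247.1] 562 [ 0.5378 -0.0289  0.0095] med [ 0.539 -0.032  0.013]
square_seat_hole0 top 0.57 [308. 211.] 782 [ 0.5316 -0.0281  0.0127] med [ 0.5383 -0.0309  0.0123]
square_seat_hole0 top 0.35 [357.9 244. ] 295 [ 0.4468 -0.1583  0.006 ] med [ 0.4544 -0.1574  0.
[... 1146 characters left out ...]
ne 0.8 [391.5 171.2] 472 [0.6246 0.44   0.0553] med [0.6188 0.4398 0.0432]
flask top 0.9 [120.8 176.2] 687 [0.6048 0.4425 0.0793] med [0.6005 0.4435 0.0441]
   tri [0.6166 0.4585 0.0279]
bottle scene 0.46 [135.8 277.9] 206 [ 0.4423 -0.3473  0.1277] med [ 0.4321 -0.3466  0.1229]
bottle top 0.73 [437.8 250.2] 646 [ 0.425  -0.3369  0.0979] med [ 0.4247 -0.3374  0.0872]
bottle top 0.33 [308.1 207.7] 796 [ 0.5412 -0.0288  0.0068] med [ 0.5383 -0.0307  0.0119]
   tri [ 0.4246 -0.3448  0.0843]
tip_rack scene 0.73 [334.  144.2] 846 [0.4296 0.3802 0.0491] med [0.4329 0.3762 0.0494]
tip_rack top 0.68 [149.4 250.9] 1802 [0.4221 0.3703 0.0482] med [0.4211 0.3732 0.0489]
   tri [0.4251 0.3743 0.0477]
1.2
```

```bash
python3 - <<'E'
import cv2
a=cv2.imread('pics/top0.png')[130:270,180:380];cv2.imwrite('pics/tc.png',cv2.resize(a,None,fx=4,fy=4,interpolation=cv2.INTER_CUBIC))
a=cv2.imread('pics/scene0.png')[140:280,180:360];cv2.imwrite('pics/sc.png',cv2.resize(a,None,fx=4,fy=4,interpolation=cv2.INTER_CUBIC))
E
```

```text
(no output)
```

View pics/tc.png

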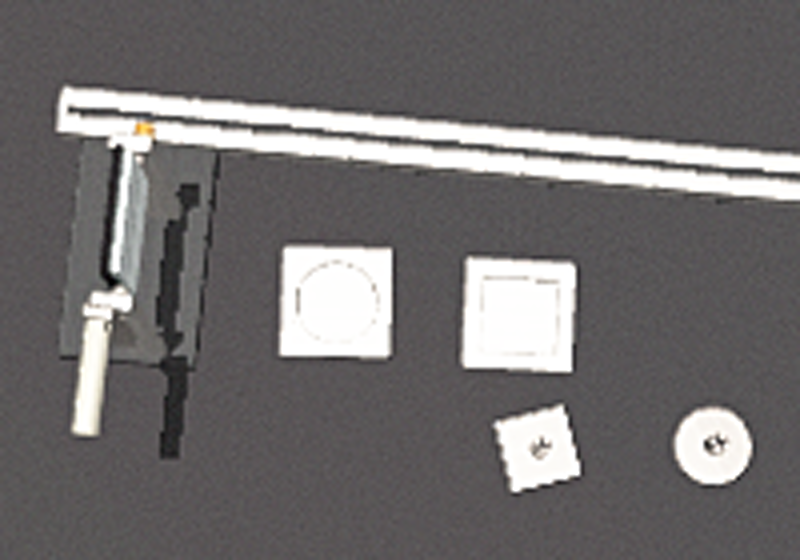

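View pics/sc.png

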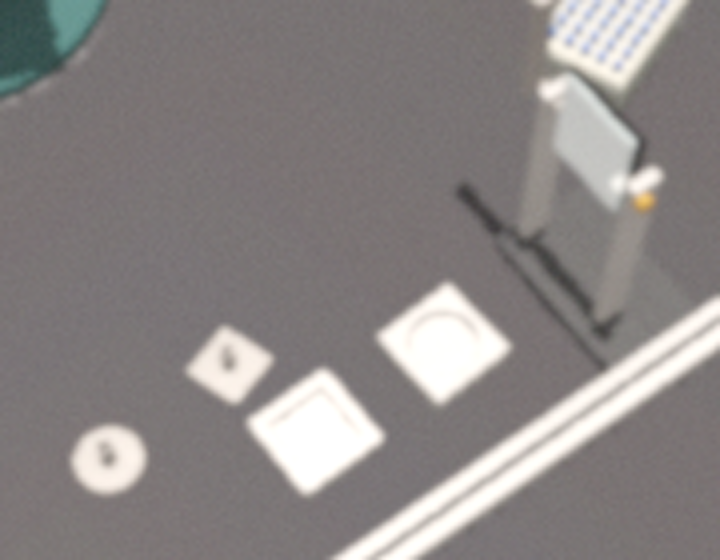

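```bash
python3 - <<'E'
from h import *
np.set_printoptions(precision=4,suppress=True)
for c in('scene','top'):
    K,R,t=P(c);print(c,'C',-R.T@t,'f',K[0,0])
    g=cv2.cvtColor(cv2.imread(f'pics/{c}0.png'),cv2.COLOR_BGR2GRAY);g=cv2.resize(g,None,fx=4,fy=4,interpolation=cv2.INTER_CUBIC)
    for n,p,z in(('disc',(.4545,-.158,.006),.006),('tile',(.45,-.044,.006),.006),('rplate',(.545,.087,.016),.016),('splate',(.539,-.031,.016),.016)):
        u,v=proj(c,p)[0]
        x0,y0=int(4*(u-26)),int(4*(v-26));w=g[y0:y0+208,x0:x0+208]
        m=(w>150).astype(np.uint8);k,l,st,ce=cv2.connectedComponentsWithStats(m)
        i=l[104,104] or l[90,104] or l[104,90]
        mm=(l==i).astype(np.uint8);cs,_=cv2.findContours(mm,cv2.RETR_EXTERNAL,cv2.CHAIN_APPROX_NONE);cs=max(cs,key=cv2.contourArea)
        px=(cs[:,0]+[x0,y0]+.5)/4-.5
        W=np.array([onz(c,a,b,z)[:2] for a,b in px]).astype(np.float32)
        if n=='disc':
            e=cv2.fitEllipse(W*1000);print(c,n,e)
            ei=cv2.fitEllipse(px.astype(np.float32));print('  px',ei[0])
        else:
            r=cv2.minAreaRect(W*1000);M=cv2.moments((W*1000).reshape(-1,1,2));print(c,n,r,M['m10']/M['m00'],M['m01']/M['m00'])
E
```

```text
scene C [ 0.9129 -0.2951  1.0962] f 398.2489473114095
scene disc ((455.3447265625, -158.6340789794922), (55.08788299560547, 56.096702575683594), 104.6318130493164)
  px (206.7607879638672, 254.39930725097656)
scene tile ((452.5071105957031, -44.521324157714844), (53.57948303222656, 53.31331253051758), 14.086973190307617) 452.4999573770843 -44.537549472498114
scene rplate ((546.6669921875, 87.2469482421875), (79.65921783447266, 80.05365753173828), 89.53536987304688) 546.5569076663089 87.29739438647347
scene splate ((538.8534545898438, -31.65604019165039), (79.52572631835938, 80.03704833984375), 87.30599975585938) 539.0256022273129 -31.69234164160215
top C [0.3298 0.0645 1.3228] f 508.15010686475046
top disc ((454.6881103515625, -158.1138916015625), (49.85953140258789, 49.99769592285156), 36.036903381347656)
  px (357.7498474121094, 241.00775146484375)
top tile ((452.0823669433594, -43.92155838012695), (48.063385009765625, 48.02626037597656), 14.403043746948242) 452.16119738902376 -43.87129402396253
top rplate ((546.1300659179688, 88.0600357055664), (72.65216827392578, 72.6034927368164), 89.04871368408203) 546.0953765735821 88.00662540535534
top splate ((538.3091430664062, -31.038040161132812), (72.5966567993164, 73.1308364868164), 87.58218383789062) 538.6333964725129 -30.949648690880174
```

```bash
python3 - <<'E'
from h import *
np.set_printoptions(precision=4,suppress=True)
# point cloud
for c in('scene','top'):
    d=np.load(c+'0.npy');K,R,t=P(c);vv,uu=np.mgrid[:420,:560]
    X=np.einsum('ij,hwj->hwi',R.T,np.einsum('ij,hwj->hwi',np.linalg.inv(K),np.dstack([uu,vv,np.ones_like(uu)]))*d[...,None]-t)
    np.save(c+'X.npy',X)
    ok=(d>0)
    rail=ok&(X[...,2]>.018)&(X[...,2]<.03)&(X[...,0]>.58)&(X[...,0]<.72)&(X[...,1]>-.3)&(X[...,1]<.25)
    q=X[rail];print(c,'rail',rail.sum(),np.median(q[:,2]))
    # centre line: bin by y
    p=np.polyfit(q[:,1],q[:,0],1)
    for _ in range(5):
        r=q[:,0]-np.polyval(p,q[:,1]);k=abs(r)<.02;p=np.polyfit(q[k,1],q[k,0],1)
    print('  x=',p,'angle of y axis from world y (cw deg)',np.degrees(np.arctan(p[0])),r[k].std())
    h=ok&(X[...,2]>.255)&(X[...,2]<.31)&(X[...,0]>.38)&(X[...,0]<.6)&(X[...,1]>.1)&(X[...,1]<.3)
    q=X[h];print('  high',h.sum(),q.min(0),q.max(0),np.median(q,0)); print(np.array(sorted(q.tolist()))[::max(1,len(q)//25)])
# pocket circle zoom
a=cv2.imread('pics/top0.png')[185:226,244:285];cv2.imwrite('pics/p1.png',cv2.resize(np.clip((a.astype(float)-120)*1.9,0,255).astype(np.uint8),None,fx=12,fy=12,interpolation=cv2.INTER_CUBIC))
g=cv2.imread('pics/top0.png',0)[190:222:,250:280];print(g[::1])
E
```

```text
scene rail 2074 0.024339088147321858
  x= [0.0849 0.6499] angle of y axis from world y (cw deg) 4.853873321046204 0.00896917480053525
  high 165 [0.4322 0.1967 0.256 ] [0.5015 0.2152 0.2907] [0.4795 0.2054 0.2841]
[[0.4322 0.2082 0.282 ]
 [0.437  0.2038 0.2818]
 [0.4409 0.2039 0.2813]
 [0.4443 0.2078 0.2814]
 [0.4479 0.2048 0.2791]
 [0.4519 0.2077 0.2844]
 [0.4557 0.204  0.2868]
 [0.4575 0.2032 0.2771]
 [0.4608 0.2039 0.2756]
 [0.4639 0.2107 0.2852]
 [0.4677 0.2006 0.2806]
 [0.4705 0.2013 0.2827]
 [0.4733 0.2126 0.2844]
 [0.4771 0.2088 0.287 ]
 [0.4805 0.2025 0.2832]
 [0.4836 0.2062 0.2872]
 [0.4864 0.204  0.2835]
 [0.4894 0.2044 0.2861]
 [0.4919 0.1993 0.2804]
 [0.4951 0.1978 0.2683]
 [0.4961 0.2088 0.2849]
 [0.4973 0.1969 0.2585]
 [0.499  0.2118 0.2688]
 [0.4996 0.2071 0.2732]
 [0.4998 0.2062 0.2784]
 [0.5003 0.2083 0.2853]
 [0.5007 0.1974 0.2573]
 [0.5014 0.211  0.2841]]
top rail 2293 0.024044644321885786
  x= [0.0859 0.6467] angle of y axis from world y (cw deg) 4.912237152582305 0.00889513648741802
  high 235 [0.4317 0.1973 0.2551] [0.4986 0.2172 0.2929] [0.467 0.207 0.285]
[[0.
[... 3945 characters left out ...]
255 255 255 255 255 255
  255 254 254 254 254 254 254 255 255 171  67  83]
 [252 255 255 255 255 255 255 255 255 255 255 255 255 255 255 255 255 255
  255 255 255 255 255 255 255 255 255 179  67  82]
 [223 255 254 254 254 254 254 254 255 255 255 255 255 255 255 255 255 255
  255 255 255 255 255 255 255 255 255 160  74  81]
 [ 78  72  73  70  75  78  82  77  81  78  74  61  58  55  59  58  62  74
   78  88 135 141 134 137 139 140 134  56  78  87]
 [ 81  76  76  78  79  79  80  75  80  79  80  76  83  77  82  78  83  79
   77  73  72  74  71  72  71  71  78  82  88  87]
 [ 91  88  86  80  89  87  87  86  85  87  80  90  82  82  88  88  87  87
   86  85  83  83  84  84  83  85  84  88  88  85]]
```

View pics/p1.png

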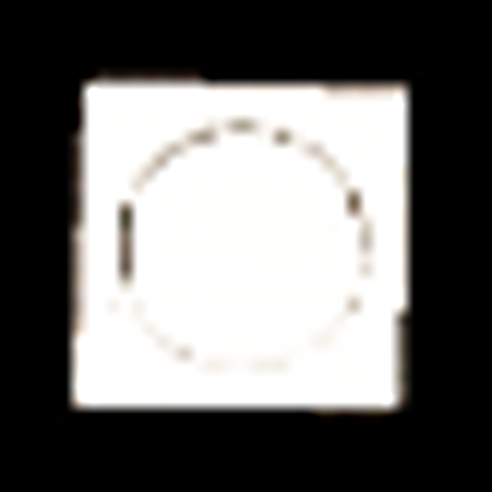

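```bash
python3 - <<'E'
from h import *
from scipy.optimize import least_squares
np.set_printoptions(precision=4,suppress=True)
g=cv2.imread('pics/top0.png',0).astype(float)
uv=[(u,v) for v in range(193,217) for u in range(252,276) if g[v,u]<250]
w=np.array([254-g[v,u] for u,v in uv])
for z in(.016,.013,.010):
    W=np.array([onz('top',u,v,z)[:2] for u,v in uv])*1000
    f=lambda p:np.minimum(w,30)**.5*(np.hypot(*(W-p[:2]).T)-p[2])
    r=least_squares(f,[546,88,26],loss='soft_l1',f_scale=3);print(z,r.x,np.abs(f(r.x)).mean())
# handle axis fit and mirror centre prediction
a=np.radians(4.9);ey=np.array([np.sin(a),np.cos(a)]);ex=np.array([np.cos(a),-np.sin(a)])
for c in('scene','top'):
    X=np.load(c+'X.npy').reshape(-1,3);X=X[np.isfinite(X).all(1)]
    q=X[(X[:,2]>.25)&(X[:,2]<.31)&(X[:,0]>.38)&(X[:,0]<.6)&(X[:,1]>.1)&(X[:,1]<.3)]
    sx=q[:,:2]@ex;sy=q[:,:2]@ey;print(c,'sx',np.percentile(sx,[0,2,98,100]),'sy',np.percentile(sy,[0,2,50,98,100]))
    k=sx<sx.min()+.055
    # cylinder fit radius 7
    f=lambda p:np.hypot(sy[k]-p[0]-p[2]*(sx[k]-.4),q[k,2]-p[1])-.007
    r=least_squares(f,[np.median(sy[k]),.28,0],loss='soft_l1',f_scale=.002);print('  cyl',r.x,r.fun.std())
    print('  frame world handle',r.x[0]*ey+(sx.min()+.03)*ex)
p=lambda x,y:(np.array([x,y])@ex,np.array([x,y])@ey)
print('round',p(.5464,.0876),'square',p(.5386,-.0313),'rail x', p(.648,0))
# mirror & stud heights in clouds; 
E
```

```text
0.016 [545.3589  87.2648  26.5373] 2.764999123870044
0.013 [545.8538  87.3169  26.5983] 2.7713161186966446
0.01 [546.3488  87.3689  26.6592] 2.7776329718235213
scene sx [0.4128 0.4162 0.4818 0.4827] sy [0.2387 0.2391 0.2449 0.2536 0.2555]
  cyl [0.2474 0.2799 0.0126] 0.0014656967378613055
  frame world handle [0.4623 0.2087]
top sx [0.4121 0.4129 0.4785 0.4793] sy [0.2388 0.2391 0.2457 0.2535 0.2539]
  cyl [0.2466 0.2795 0.0008] 0.0016075816303699867
  frame world handle [0.4615 0.2079]
round (np.float64(0.5369205473718779), np.float64(0.13395165474858098)) square (np.float64(0.5393051262226218), np.float64(0.014819947031010743)) rail x (np.float64(0.6456317519317074), np.float64(0.055350166193014125))
```

Emit:
{"fn": "arm_command", "kwargs": {"commands": [[[0,0,-4.1],[0,0,0],0],[[0,0,-4.1],[0,0,0],0.3],[[0,0,0],[-0.8,-1.3,0],0.5],[[0,0,0],[-1.5,-2.5,0],0.5],[[0,0,0],[-1.5,-2.5,0],0.5],[[0,0,0],[-1.5,-2.5,0],0.5],[[0,0,0],[-1.5,-2.5,0],0.5],[[0,0,0],[-1.5,-2.5,0],0.5],[[0,0,0],[-1.5,-2.5,0],0.5],[[0,0,0],[-1.5,-2.5,0],0.5],[[0,0,0],[-1.5,-2.5,0],0.5],[[0,0,0],[-1.5,-2.5,0],0.5],[[0,0,0],[-1.5,-2.5,0],0.5],[[0,0,0],[-1.5,-2.5,0],0.5],[[0,0,0],[-1.5,-2.5,0],0.5],[[0,0,0],[-1.5,-2.5,0],0.5],[[0,0,0],[-1.5,-2.5,0],0.5],[[0,0,0],[-1.5,-2.5,0],0.5]], "squeeze": 40}}

```text
clock: 2.7
eef_pos: [0.3183, 0.1034, 0.2315]
ee_rot: [0.0, 0.043, 0.999, 0.0]
contact_force: [1.1, 1.6, -0.4]
gripper_width: 0.0427
```

Emit:
{"fn": "arm_command", "kwargs": {"commands": [[[0,0,0],[-1.58,-2.49,0.5],0.5],[[0,0,0],[-1.58,-2.49,0.5],0.5],[[0,0,0],[-1.58,-2.49,1],0.5],[[0,0,0],[-1.58,-2.49,1],0.5],[[0,0,0],[-1.58,-2.49,1],0.5],[[0,0,0],[-1.58,-2.49,1],0.5],[[0,0,0],[-1.58,-2.49,1],0.5],[[0,0,0],[-1.58,-2.49,1.5],0.5],[[0,0,0],[-1.58,-2.49,1.5],0.5],[[0,0,0],[-1.58,-2.49,1.5],0.5],[[0,0,0],[0,0,2],0.5],[[0,0,0],[0,0,1.5],0.5],[[0,0,0],[0,0,0],0.5]]}}

```text
clock: 3.78
eef_pos: [0.4529, -0.1565, 0.0888]
ee_rot: [-0.002, 0.043, 0.999, 0.001]
contact_force: [-0.0, 0.4, 0.2]
gripper_width: 0.0429
```

Emit:
{"fn": "arm_command", "kwargs": {"commands": [[[0,0,0],[-0.22,-0.17,0.8],0.5],[[0,0,0],[0,0,2],0.5],[[0,0,0],[0,0,2],0.5],[[0,0,0],[0,0,1.5],0.5],[[0,0,0],[0,0,1],0.5],[[0,0,0],[0,0,0],0.5],[[0,0,0],[0,0,0],0.5]]}}

```text
clock: 4.37
eef_pos: [0.4565, -0.1587, 0.0188]
ee_rot: [0.0, 0.043, 0.999, -0.0]
contact_force: [0.5, 0.8, 1.0]
gripper_width: 0.0428
```

```bash
python3 - <<'E'
from h import *
s=manip.state();print(s['eef_pos'],s['clock'])
im,d=manip.get_image('scene');cv2.imwrite('pics/s1.png',cv2.resize(im[200:300,150:290,::-1],None,fx=5,fy=5,interpolation=cv2.INTER_CUBIC))
E
```

```text
[ 0.45653026 -0.15866029  0.01884228] 4.3667
```

View pics/s1.png

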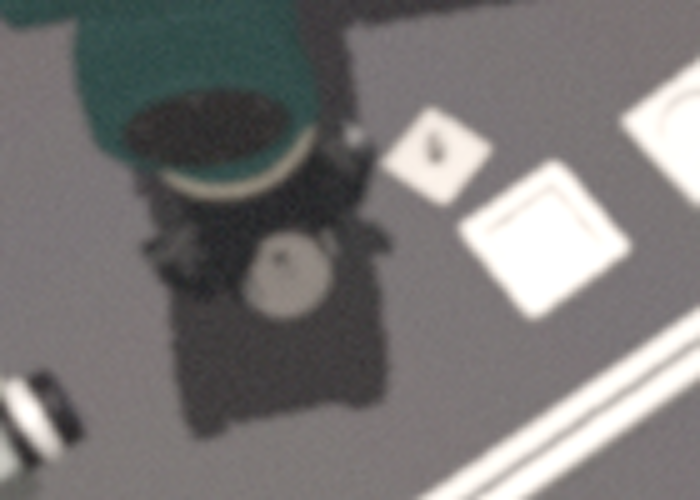

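The disc is between the two fingers, which show at about (185, 260) and (345, 240) in the crop, and the tile is clear. I'll lower the gripper and close it.

Emit:
{"fn": "arm_command", "kwargs": {"commands": [[[0,0,0],[0.12,0,0.4],0.5],[[0,0,0],[0,0,0.4],0.6],[[0,0,0],[0,0,0],0.8],[[0,0,0],[0,0,0],1],[[0,0,0],[0,0,0],1],[[0,0,0],[0,0,0],1],[[0,0,0],[0,0,0],1]], "squeeze": 40}}

```text
clock: 5.0
eef_pos: [0.455, -0.1586, 0.0104]
ee_rot: [0.0, 0.043, 0.999, -0.0]
contact_force: [-1.6, 0.2, 2.8]
gripper_width: 0.0102
```

Emit:
{"fn": "arm_command", "kwargs": {"commands": [[[0,0,0],[0,0,-0.4],1],[[0,0,0],[0,0,-1.5],1],[[0,0,0],[0,0,-2],1],[[0,0,0],[0,0,-2],1],[[0,0,0],[0,0,-1.1],1],[[0,0,0],[0,0,0],1]]}}

```text
clock: 5.5
eef_pos: [0.4561, -0.1592, 0.0825]
ee_rot: [0.002, 0.043, 0.999, -0.001]
contact_force: [0.9, -0.1, -0.8]
gripper_width: 0.0102
```

```bash
python3 - <<'E'
from h import *
s=manip.state();print(s['eef_pos'],s['gripper_width'],s['contact_force'],s['clock'])
im,d=manip.get_image('scene');cv2.imwrite('pics/s2.png',cv2.resize(im[180:300,150:290,::-1],None,fx=5,fy=5,interpolation=cv2.INTER_CUBIC))
E
```

```text
[ 0.4560826  -0.15918023  0.08250589] 0.010227120356995042 [ 0.91792905 -0.07795287 -0.76365834] 5.5
```

View pics/s2.png

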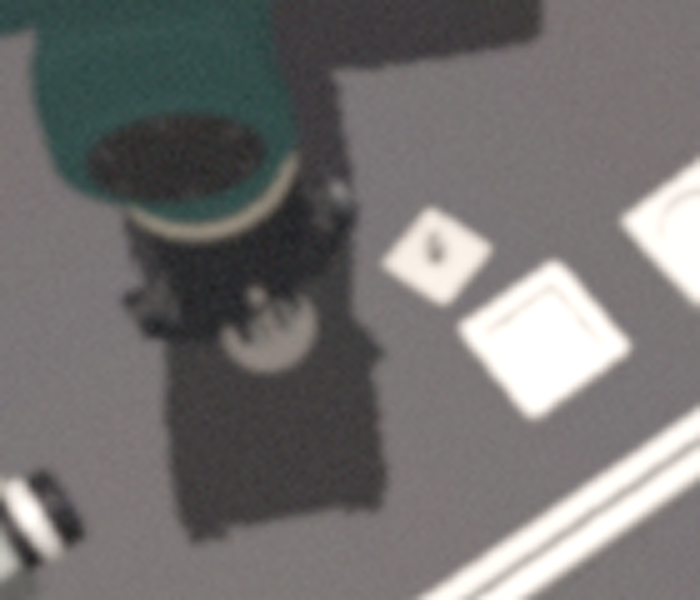

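Emit:
{"fn": "arm_command", "kwargs": {"commands": [[[0,0,0],[-0.34,1.27,0],1],[[0,0,0],[-0.68,2.53,0],1],[[0,0,0],[-0.68,2.53,0],1],[[0,0,0],[-0.68,2.53,0],1],[[0,0,0],[-0.68,2.53,0],1],[[0,0,0],[-0.68,2.53,0],1],[[0,0,0],[-0.68,2.53,0],1],[[0,0,0],[-0.68,2.53,0],1],[[0,0,0],[-0.68,2.53,0],1],[[0,0,0],[-0.68,2.53,0],1],[[0,0,0],[-0.34,1.27,0],1],[[0,0,0],[0,0,1.5],1],[[0,0,0],[0,0,1.5],1],[[0,0,0],[0,0,0],1],[[0,0,0],[0,0,0],1]]}}

```text
clock: 6.8
eef_pos: [0.5435, 0.0875, 0.0494]
ee_rot: [-0.001, 0.043, 0.999, -0.0]
contact_force: [-0.3, 0.8, 0.1]
gripper_width: 0.0099
```

```bash
python3 - <<'E'
from h import *
s=manip.state();print(s['eef_pos'],s['ee_rot'],s['gripper_width'],s['contact_force'],s['clock'])
im,d=manip.get_image('scene');cv2.imwrite('pics/s3.png',cv2.resize(im[170:270,230:350,::-1],None,fx=6,fy=6,interpolation=cv2.INTER_CUBIC))
E
```

```text
[0.5435002  0.0875039  0.04941544] [-1.21304027e-03  4.29181945e-02  9.99077847e-01 -1.08936750e-04] 0.009932722268379646 [-0.34555671  0.8123015   0.07196774] 6.8
```

View pics/s3.png

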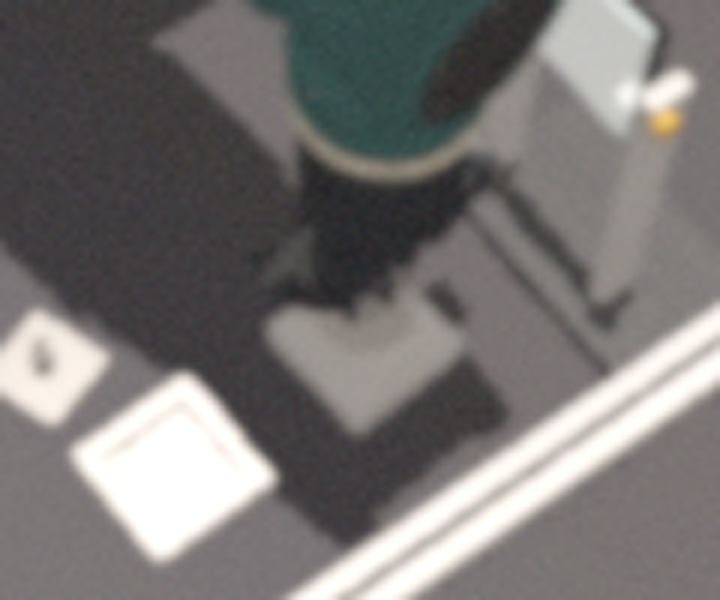

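Emit:
{"fn": "arm_command", "kwargs": {"commands": [[[0,0,0],[-0.2,0,0.5],1],[[0,0,0],[0,0,0.7],1],[[0,0,0],[0,0,0.5],1],[[0,0,0],[0,0,0],1],[[0,0,0],[0,0,0],1]]}}

```text
clock: 7.27
eef_pos: [0.5461, 0.0875, 0.033]
ee_rot: [-0.0, 0.043, 0.999, -0.0]
contact_force: [0.0, 0.3, -0.1]
gripper_width: 0.0105
```

```bash
python3 - <<'E'
from h import *
s=manip.state();print(s['eef_pos'],s['ee_rot'],s['gripper_width'],s['contact_force'],s['clock'])
im,d=manip.get_image('scene');cv2.imwrite('pics/s4.png',cv2.resize(im[195:250,260:330,::-1],None,fx=11,fy=10,interpolation=cv2.INTER_CUBIC))
E
```

```text
[0.54614609 0.08750796 0.03301691] [-3.05215925e-04  4.29086819e-02  9.99078951e-01 -2.45535266e-05] 0.010530589268834862 [ 0.03790042  0.33051505 -0.05976548] 7.2667
```

View pics/s4.png

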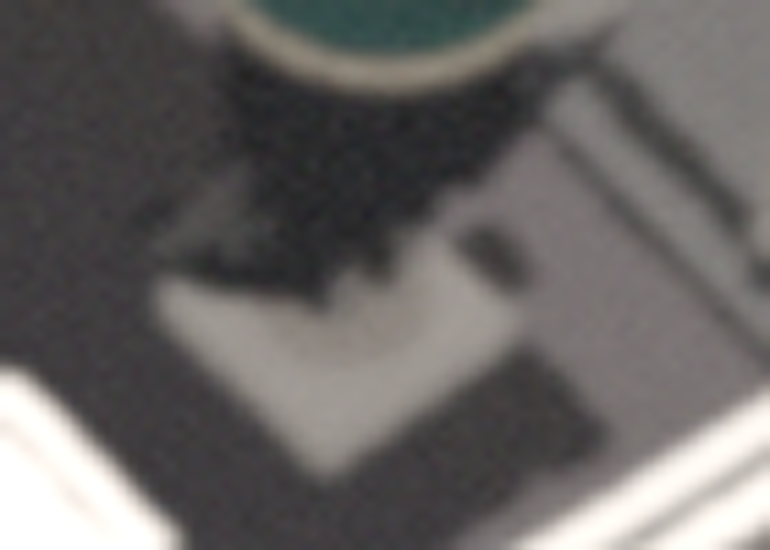

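Emit:
{"fn": "arm_command", "kwargs": {"commands": [[[0,0,0],[0,0,0.4],1],[[0,0,0],[0,0,0.2],1],[[0,0,0],[0,0,0.2],1],[[0,0,0],[0,0,0.1],1],[[0,0,0],[0,0,0],1],[[0,0,0],[0,0,0],1]], "squeeze": 25}}

```text
clock: 7.82
eef_pos: [0.5463, 0.0876, 0.0242]
ee_rot: [-0.0, 0.043, 0.999, 0.0]
contact_force: [-0.2, -0.2, -1.2]
gripper_width: 0.0104
```

Emit:
{"fn": "arm_command", "kwargs": {"commands": [[[0,0,0],[0,0,0.15],1],[[0,0,0],[0,0,0.12],1],[[0,0,0],[0,0,0.08],1],[[0,0,0],[0,0,0],1],[[0,0,0],[0,0,0],1]]}}

```text
clock: 8.23
eef_pos: [0.5463, 0.0876, 0.0207]
ee_rot: [-0.0, 0.043, 0.999, 0.0]
contact_force: [-0.0, -0.1, -2.4]
gripper_width: 0.0107
```

Emit:
{"fn": "arm_command", "kwargs": {"commands": [[[0,0,0],[0,0,0.06],1],[[0,0,0],[0,0,0],1],[[0,0,0],[0,0,0],1]]}}

```text
clock: 8.48
eef_pos: [0.5465, 0.0876, 0.0204]
ee_rot: [0.0, 0.043, 0.999, -0.0]
contact_force: [-1.9, -0.4, 4.7]
gripper_width: 0.0103
```

The disc is on the floor: 4.7 N of upward force with the TCP at 20.4 mm, where 20.4 mm was expected. I'll let go of it.

Emit:
{"fn": "arm_command", "kwargs": {"commands": [[[0,0,0],[0,0,0],0.9],[[0,0,0],[0,0,0],0.8],[[0,0,0],[0,0,0],0.6],[[0,0,0],[0,0,0],0.5],[[0,0,0],[0,0,0],0.5],[[0,0,0],[0,0,0],0.5],[[0,0,0],[0,0,-0.5],0.5],[[0,0,0],[0,0,-1.5],0.5],[[0,0,0],[0,0,-2.5],0.5],[[0,0,0],[0,0,-3],0.5],[[0,0,0],[0,0,-3],0.5],[[0,0,0],[0,0,-3],0.5],[[0,0,0],[0,0,-3],0.5],[[0,0,0],[0,0,-3],0.5],[[0,0,0],[0,0,0],0.5]]}}

```text
clock: 9.73
eef_pos: [0.5481, 0.0877, 0.2208]
ee_rot: [0.004, 0.043, 0.999, 0.0]
contact_force: [1.1, -0.6, 0.6]
gripper_width: 0.043
```

```bash
python3 - <<'E'
from h import *
s=manip.state();print(s['eef_pos'],s['gripper_width'],s['contact_force'],s['clock'])
im,d=manip.get_image('scene');cv2.imwrite('pics/s5.png',cv2.resize(im[195:250,260:330,::-1],None,fx=11,fy=10,interpolation=cv2.INTER_CUBIC))
E
```

```text
[0.54812407 0.08766851 0.22084358] 0.04304631455213002 [ 1.06547429 -0.55586928  0.59347305] 9.7333
```

View pics/s5.png

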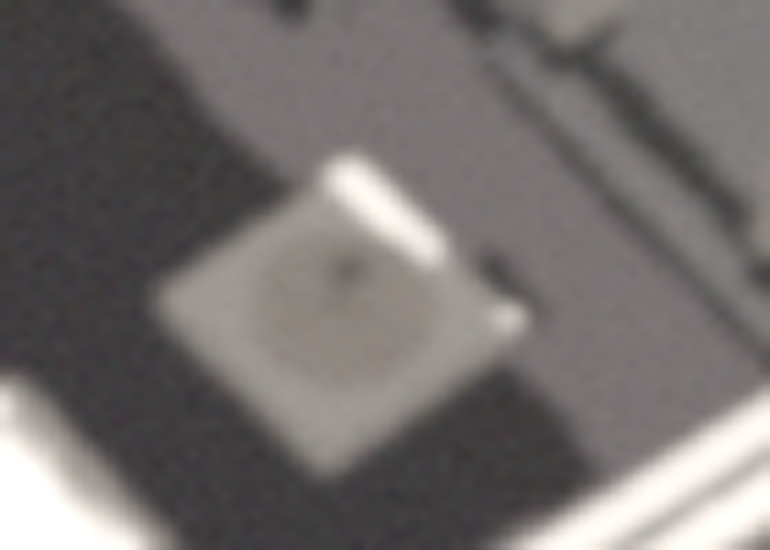

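The disc is sitting centred in the pocket: the dark disc at (345, 310) in the crop has an even rim all round. Next is the handle.

Emit:
{"fn": "arm_command", "kwargs": {"commands": [[[0,0,0],[0,0,-2],0.5],[[0,0,0],[0,0,-3],0.3],[[0,0,0],[0,0,-3],0.3],[[0,0,0],[0,0,-3],0.3],[[0,0,0],[0,0,-1],0.3],[[0,0,0],[1.2,1.4,0],0.3],[[0,0,0],[2.5,2.8,0],0.3],[[0,0,0],[2.5,2.8,0],0.3],[[0,0,0],[2.5,2.8,0],0.3],[[0,0,0],[1.2,1.4,0],0.3],[[0,0,0],[0,0,0],0.3],[[0,0,0],[0,0,0],0.3]]}}

```text
clock: 10.78
eef_pos: [0.4567, 0.2083, 0.3347]
ee_rot: [-0.0, 0.042, 0.999, -0.0]
contact_force: [-0.2, -0.4, -0.8]
gripper_width: 0.06
```

```bash
python3 - <<'E'
from h import *
s=manip.state();p=s['eef_pos'];print(p,s['ee_rot'],s['gripper_width'],s['contact_force'],s['clock'])
a=np.radians(4.9);print('sx',p[0]*np.cos(a)-p[1]*np.sin(a),'sy',p[0]*np.sin(a)+p[1]*np.cos(a))
im,d=manip.get_image('scene');cv2.imwrite('pics/s6.png',cv2.resize(im[100:260,230:400,::-1],None,fx=4,fy=3.7,interpolation=cv2.INTER_CUBIC))
im,d=manip.get_image('top');cv2.imwrite('pics/t6.png',cv2.resize(im[150:270,170:340,::-1],None,fx=4,fy=4,interpolation=cv2.INTER_CUBIC));np.save('top6.npy',d)
cv2.imwrite('top6raw.png',im[...,::-1])
E
```

```text
[0.45667022 0.2082622  0.33465962] [-3.38375349e-04  4.18524084e-02  9.99123733e-01 -1.68443495e-04] 0.059975351794161316 [-0.15947478 -0.37108249 -0.80422557] 10.7833
sx 0.4372121123994326 sy 0.24650842698155204
```

View pics/s6.png

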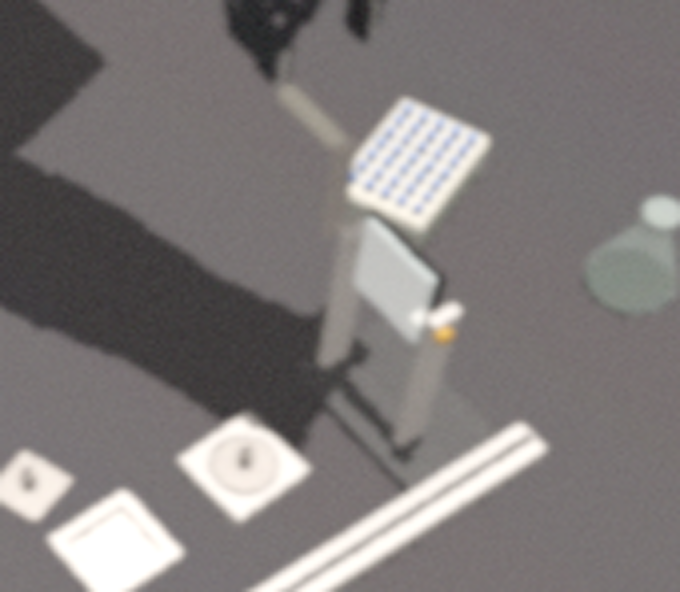

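View pics/t6.png

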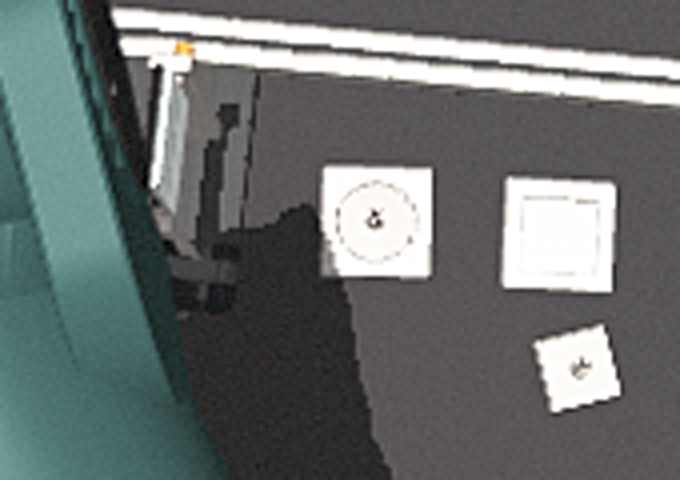

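Emit:
{"fn": "arm_command", "kwargs": {"commands": [[[0,0,0],[-0.3,0.05,0.5],0.3],[[0,0,0],[0,0,1.5],0.3],[[0,0,0],[0,0,1.5],0.3],[[0,0,0],[0,0,1.5],0.3],[[0,0,0],[0,0,1.5],0.3],[[0,0,0],[0,0,0.7],0.3],[[0,0,0],[0,0,0],0.3],[[0,0,0],[0,0,0],0.6],[[0,0,0],[0,0,0],0.8],[[0,0,0],[0,0,0],1],[[0,0,0],[0,0,0],1],[[0,0,0],[0,0,0],1],[[0,0,0],[0,0,0],1]], "squeeze": 30}}

```text
clock: 11.97
eef_pos: [0.4607, 0.2078, 0.2638]
ee_rot: [0.001, 0.043, 0.999, -0.0]
contact_force: [0.2, -3.1, 6.1]
gripper_width: 0.0127
```

```bash
python3 - <<'E'
from h import *
s=manip.state();p=s['eef_pos'];print(p,s['gripper_width'],s['contact_force'],s['clock'])
a=np.radians(4.9);print('sx',p[0]*np.cos(a)-p[1]*np.sin(a),'sy',p[0]*np.sin(a)+p[1]*np.cos(a))
# mark position: fit stud/disc in top6
c='top';g=cv2.imread('top6raw.png',0).astype(float);K,R,t=P(c);d=np.load('top6.npy')
vv,uu=np.mgrid[:420,:560]
X=np.einsum('ij,hwj->hwi',R.T,np.einsum('ij,hwj->hwi',np.linalg.inv(K),np.dstack([uu,vv,np.ones_like(uu)]))*d[...,None]-t)
m=(abs(X[...,0]-.546)<.022)&(abs(X[...,1]-.0875)<.022)&(d>0)
st=m&(X[...,2]>.03);print('stud',st.sum(),X[st].mean(0),X[st][:,2].max())
lo=m&(X[...,2]<.025);print('disc top z median',np.median(X[lo][:,2]))
A=np.c_[X[lo][:,:2],np.ones(lo.sum())];print('plane',np.linalg.lstsq(A,X[lo][:,2],rcond=None)[0])
E
```

```text
[0.46068969 0.20779511 0.26378361] 0.012704386988340154 [ 0.23720133 -3.14026683  6.11504405] 11.9667
sx 0.44125678742176555 sy 0.2463863715859882
stud 19 [0.54458783 0.0885543  0.03934503] 0.044480371307033084
disc top z median 0.015572256931633548
plane [ 0.00490327 -0.00085608  0.01308821]
```

The disc is seated: its top is at 15.6 mm, it lies flat, and the stud top is near 40 mm. The bar is gripped at 12.7 mm width. Target tilt is 0.5·atan(150/113) ≈ 0.463 rad, which puts the handle 40 mm towards the camera and 9.4 mm lower.

Emit:
{"fn": "arm_command", "kwargs": {"commands": [[[0,0,0],[0,-0.42,0.01],1],[[0,0,0],[0,-0.42,0.03],1],[[0,0,0],[0,-0.41,0.05],1],[[0,0,0],[0,-0.41,0.07],1],[[0,0,0],[0,-0.41,0.09],1],[[0,0,0],[0,-0.4,0.1],1],[[0,0,0],[0,-0.4,0.12],1],[[0,0,0],[0,-0.39,0.14],1],[[0,0,0],[0,-0.38,0.16],1],[[0,0,0],[0,-0.38,0.18],1],[[0,0,0],[0,0,0],1],[[0,0,0],[0,0,0],1],[[0,0,0],[0,0,0],1]], "squeeze": 40}}

```text
clock: 13.05
eef_pos: [0.4574, 0.1686, 0.254]
ee_rot: [0.001, 0.043, 0.999, 0.001]
contact_force: [2.3, 4.8, 1.3]
gripper_width: 0.0125
```

```bash
python3 - <<'E'
from h import *
s=manip.state();p=s['eef_pos'];print(p,s['ee_rot'],s['gripper_width'],s['contact_force'],s['clock'])
a=np.radians(4.9);ex=np.array([np.cos(a),-np.sin(a)]);ey=np.array([np.sin(a),np.cos(a)]);print('sx',p[:2]@ex,'sy',p[:2]@ey)
for c in('scene','top'):
    im,d=manip.get_image(c);cv2.imwrite(f'pics/{c[0]}7.png',cv2.resize(im[100:260,170:370,::-1],None,fx=4,fy=3.7,interpolation=cv2.INTER_CUBIC))
    K,R,t=P(c);vv,uu=np.mgrid[:420,:560]
    X=np.einsum('ij,hwj->hwi',R.T,np.einsum('ij,hwj->hwi',np.linalg.inv(K),np.dstack([uu,vv,np.ones_like(uu)]))*d[...,None]-t)
    Q=X[d>0];S=np.c_[Q[:,:2]@ex-.5405,Q[:,:2]@ey-.2468,Q[:,2]-.19]
    k=(abs(S[:,0])<.03)&(np.hypot(S[:,1],S[:,2])<.043)
    q=S[k];print(c,len(q))
    if len(q)>30:
        from scipy.optimize import least_squares
        f=lambda p:(q[:,1]*np.cos(p[0])+q[:,2]*np.sin(p[0])-p[1])
        for t0 in(0.1,.45):
            r=least_squares(f,[t0,0],loss='soft_l1',f_scale=.002);print('  tilt',r.x,np.abs(r.fun).mean())
    st=S[(abs(S[:,0])<.012)&(abs(S[:,1]+.113)<.012)&(S[:,2]>-.163)];print('  stud',len(st),np.median(st,0) if len(st) else '')
E
```

```text
[0.45735625 0.16855006 0.25401914] [5.09913800e-04 4.26571327e-02 9.99089196e-01 9.42194753e-04] 0.012513831831514353 [2.29591195 4.80792216 1.32439316] 13.05
sx 0.441287717702877 sy 0.20700001942688487
scene 54
  tilt [0.39783588 0.00165868] 0.0016470567199838818
  tilt [0.39783586 0.00165868] 0.001647056709317345
  stud 18 [-0.00081781 -0.11181167 -0.15043362]
top 0
  stud 19 [-0.00548875 -0.11173131 -0.15160918]
```

View pics/s7.png

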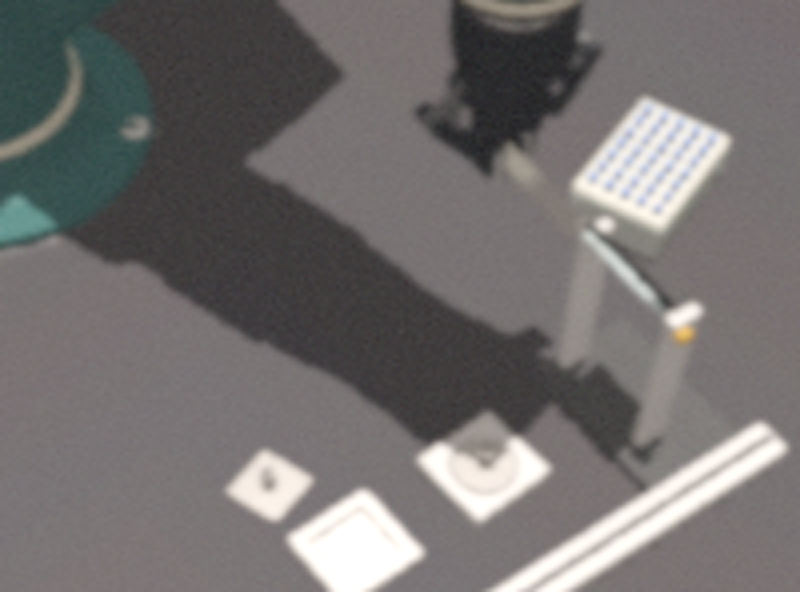

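View pics/t7.png

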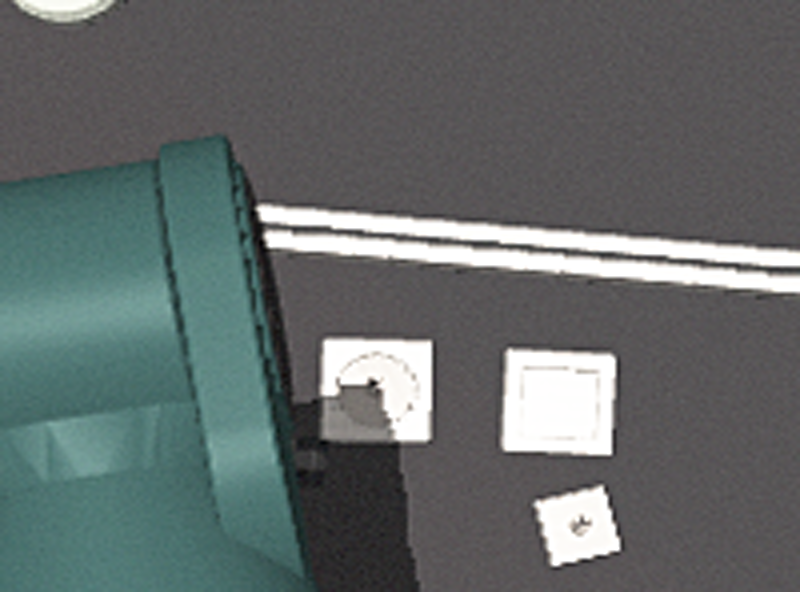

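```bash
cat > t.py <<'E'
from h import *
from scipy.optimize import least_squares
np.set_printoptions(precision=4,suppress=True)
a=np.radians(4.9);ex=np.array([np.cos(a),-np.sin(a)]);ey=np.array([np.sin(a),np.cos(a)])
def cloud(c,d):
    K,R,t=P(c);vv,uu=np.mgrid[:420,:560]
    X=np.einsum('ij,hwj->hwi',R.T,np.einsum('ij,hwj->hwi',np.linalg.inv(K),np.dstack([uu,vv,np.ones_like(uu)]))*d[...,None]-t)
    return np.dstack([X[...,:2]@ex-.5405,X[...,:2]@ey-.2468,X[...,2]-.19])
def plane(S,im,lab):
    k=(abs(S[...,0])<.03)&(np.hypot(S[...,1],S[...,2])<.043)
    q=S[k]; best=None
    f=lambda p:(q[:,1]*np.cos(p[0])+q[:,2]*np.sin(p[0])-p[1])
    for t0 in(0,.2,.45,.6):
        r=least_squares(f,[t0,0],loss='cauchy',f_scale=.001)
        if best is None or r.cost<best.cost:best=r
    print(lab,'mirror plane',len(q),best.x,np.median(abs(best.fun)))
    q0=q; 
    f2=lambda p:(q0[:,1]*np.cos(p[0])+q0[:,2]*np.sin(p[0]))
    r=least_squares(f2,[best.x[0]],loss='cauchy',f_scale=.001);print('   through hinge',r.x,np.median(abs(r.fun)))
def bar(S,lab,t0):
    c0=np.array([-.09*np.sin(t0),.09*np.cos(t0)])
    k=(S[...,0]>-.086)&(S[...,0]<-.069)&(np.hypot(S[...,1]-c0[0],S[...,2]-c0[1])<.016)
    q=S[k]
    if len(q)<8: print(lab,'bar few',len(q));return
    r=least_squares(lambda p:np.hypot(q[:,1]-p[0],q[:,2]-p[1])-.007,c0,loss='soft_l1',f_scale=.002)
    r2=least_squares(lambda p:np.hypot(q[:,1]+.09*np.sin(p[0]),q[:,2]-.09*np.cos(p[0]))-.007,[t0],loss='soft_l1',f_scale=.002)
    print(lab,'bar',len(q),r.x,'tilt',np.arctan2(-r.x[0],r.x[1]),'rad',np.hypot(*r.x),'constrained',r2.x,np.median(abs(r2.fun)))
E
python3 - <<'E'
from t import *
for c in('scene','top'):
    d=np.load(c+'0.npy');S=cloud(c,d);plane(S,None,c+' start');bar(S,c+' start',0.)
im,d=manip.get_image('scene');S=cloud('scene',d);np.save('s8.npy',d);cv2.imwrite('s8.png',im[...,::-1])
plane(S,im,'now');bar(S,'now',.45)
k=(abs(S[...,0])<.036)&(np.hypot(S[...,1],S[...,2])<.045);q=S[k];print(q[np.argsort(q[:,2])][::2])
print(manip.state()['clock'],manip.state()['eef_pos'])
E
```

```text
scene start mirror plane 321 [-0.0004  0.0011] 0.0006442246510433482
   through hinge [-0.0139] 0.0011189997026507354
scene start bar 31 [0.0014 0.09  ] tilt -0.015053684475344697 rad 0.09004166572438724 constrained [-0.015] 0.0004961642914224854
top start mirror plane 181 [-0.0079  0.0002] 0.0003617158771659779
   through hinge [-0.0093] 0.0003653956871358839
top start bar 55 [-0.0006  0.0901] tilt 0.006788583251416217 rad 0.09005816874259673 constrained [0.0068] 0.0009864187465060533
now mirror plane 48 [0.416  0.0015] 0.0011196116267453938
   through hinge [0.3775] 0.0015214860096679052
now bar 36 [-0.0379  0.0814] tilt 0.43600858665017234 rad 0.08982961637238532 constrained [0.4357] 0.0009101329676591608
[[-0.0015  0.016  -0.0309]
 [ 0.0108  0.0114 -0.0213]
 [ 0.0229  0.0069 -0.0118]
 [ 0.0301  0.003  -0.0039]
 [-0.0142 -0.0001  0.0026]
 [ 0.035   0.0009  0.0045]
 [-0.0018 -0.0047  0.0122]
 [ 0.0347 -0.004   0.0137]
 [ 0.0105 -0.0094  0.0219]
 [ 0.0347 -0.0091  0.0233]
 [ 0.0165 -0.0117  0.0268]
 [-0.0317 -0.0142  0.0317]
 [ 0.0352 -0.0147  0.034 ]
 [ 0.0137 -0.014   0.0349]
 [-0
[... 323 characters left out ...]
0.0289 -0.014   0.0394]
 [ 0.0313 -0.0159  0.0397]
 [ 0.0228 -0.0122  0.0399]
 [-0.026  -0.0164  0.0401]
 [-0.0014 -0.0093  0.0404]
 [ 0.0035 -0.0133  0.0405]
 [ 0.0099 -0.0152  0.0407]
 [-0.0027 -0.0117  0.0409]
 [ 0.0224 -0.0088  0.0411]
 [-0.0289 -0.0108  0.0413]
 [ 0.0297 -0.0149  0.0415]
 [-0.0014 -0.0163  0.0418]
 [-0.0038 -0.0143  0.0419]
 [-0.0311 -0.0092  0.042 ]
 [-0.0316 -0.0155  0.042 ]
 [ 0.0004 -0.0144  0.0423]
 [ 0.0316 -0.0132  0.0424]
 [-0.0114 -0.0149  0.0424]
 [ 0.0278 -0.0134  0.0425]
 [-0.0044 -0.0106  0.0426]
 [-0.0057 -0.0129  0.0429]
 [ 0.0257 -0.0118  0.0431]
 [-0.0224 -0.0096  0.0433]
 [ 0.0039 -0.0108  0.0435]
 [-0.0183 -0.0095  0.0435]]
13.2 [0.4574 0.1686 0.254 ]
```

Emit:
{"fn": "arm_command", "kwargs": {"commands": [[[0,0,0],[0,-0.1,0.05],1],[[0,0,0],[0,0,0],1],[[0,0,0],[0,0,0],1],[[0,0,0],[0,0,0],1]]}}

```text
clock: 13.53
eef_pos: [0.4573, 0.1677, 0.2536]
ee_rot: [0.001, 0.043, 0.999, 0.001]
contact_force: [2.1, 5.4, 2.8]
gripper_width: 0.0127
```

```bash
python3 - <<'E'
from t import *
s=manip.state();p=s['eef_pos'];sy=p[:2]@ey;print(p,s['gripper_width'],s['contact_force'],s['clock'],'kin tilt',np.arcsin((.2466-sy)/.09))
acc=[]
for i in range(4):
    im,d=manip.get_image('scene');S=cloud('scene',d);bar(S,'now',.46)
    k=(abs(S[...,0])<.033)&(np.hypot(S[...,1],S[...,2])<.042)
    # face: exclude top edge points
    e=S[...,1]*np.sin(.45)*-1+S[...,2]*np.cos(.45)
    acc.append(S[k&(e<.036)])
q=np.vstack(acc)
f=lambda p:(q[:,1]*np.cos(p[0])+q[:,2]*np.sin(p[0])-p[1])
r=least_squares(f,[.45,0],loss='soft_l1',f_scale=.001);print('face',len(q),r.x,np.median(abs(r.fun)))
E
```

```text
[0.4573 0.1677 0.2536] 0.012737348155953588 [2.113  5.3543 2.8001] 13.5333 kin tilt 0.46593799321792495
now bar 41 [-0.0386  0.0806] tilt 0.4466607052079541 rad 0.08934972375918375 constrained [0.4459] 0.0010485064087317085
now bar 39 [-0.0393  0.0812] tilt 0.4505085295309523 rad 0.09015877743636803 constrained [0.4507] 0.0008534517987514824
now bar 36 [-0.0393  0.0806] tilt 0.45358108613573095 rad 0.08962016797493125 constrained [0.4536] 0.0006962435684206305
now bar 36 [-0.0392  0.0806] tilt 0.45271720524475756 rad 0.0896106069935535 constrained [0.453] 0.0009101115439194185
face 35 [0.4598 0.001 ] 1.765803775723553e-05
```

Three estimates agree: bar 0.451 plus its start bias of 0.015 gives 0.466, the mirror face gives 0.460, and kinematics give 0.466. The target is 0.463. I'll hold for over 1 s and check again.

Emit:
{"fn": "arm_command", "kwargs": {"commands": [[[0,0,0],[0,0,0],1],[[0,0,0],[0,0,0],1],[[0,0,0],[0,0,0],1],[[0,0,0],[0,0,0],1],[[0,0,0],[0,0,0],1],[[0,0,0],[0,0,0],1],[[0,0,0],[0,0,0],1],[[0,0,0],[0,0,0],1],[[0,0,0],[0,0,0],1],[[0,0,0],[0,0,0],1],[[0,0,0],[0,0,0],1],[[0,0,0],[0,0,0],1],[[0,0,0],[0,0,0],1],[[0,0,0],[0,0,0],1],[[0,0,0],[0,0,0],1],[[0,0,0],[0,0,0],1]]}}

```text
clock: 15.07
eef_pos: [0.4573, 0.1677, 0.2536]
ee_rot: [0.001, 0.043, 0.999, 0.001]
contact_force: [0.6, 5.3, 1.6]
gripper_width: 0.0127
```

```bash
python3 - <<'E'
from t import *
s=manip.state();p=s['eef_pos'];sy=p[:2]@ey;print(p,s['gripper_width'],s['contact_force'],s['clock'],'kin tilt',np.arcsin((.2466-sy)/.09),abs(s['qd']).max())
im,d=manip.get_image('scene');bar(cloud('scene',d),'now',.46)
print(manip.sign_off())
E
```

```text
[0.4573 0.1677 0.2536] 0.012665617639195877 [0.566  5.3006 1.6169] 15.0667 kin tilt 0.46587003164137036 0.0029850317646209004
now bar 40 [-0.0393  0.081 ] tilt 0.4519022122885722 rad 0.09007994634031609 constrained [0.4518] 0.000850780831398354
the job is handed in; nothing more can be done
None
```

I lowered the round disc into the round pocket and let go, then tilted the mirror by its crank handle and handed in at about 15 s while still holding it.

**Disc:** the fingers met the pocket floor at the expected height, with 4.7 N of upward force. After release, the depth pictures put its top at 15.6 mm, flat, with the stud top near 40 mm. It looked centred in the pocket in both cameras.

**Mirror:** the target tilt was 0.463 rad. The last estimates were:

| Estimate | Tilt (rad) |
|---|---|
| Arm position | 0.466 |
| Mirror face | 0.460 |
| Handle bar | 0.452 raw, about 0.467 after a start offset of 0.015 |

An error of 0.032 rad was allowed. The arm stayed still through a hold of more than a second, with about 5 N at the handle and the grip firm.

**Disagreement:** a first plane fit of the mirror gave 0.38 to 0.42 rad, before a final 1 mm adjustment. It included points from the mirror's top edge. The 0.460 in the table is the fit without them.

I did not measure the square target, flask, bottle and tip rack again after the moves. The pictures I viewed afterwards showed no sign that the square target, flask or tip rack had moved, but the bottle was not in them. The sign-off reports no verdict.

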